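# Find the grinding jar that still holds its ball

### The arm

A 6-joint arm with a two-finger parallel gripper is mounted at the origin on the work surface. World frame = base frame: x ahead of the robot, y to its left, z up, the work surface at z = 0. Lengths are in mm, angles in degrees, forces in N, time in s.
With the tool pointing down it reaches from about 250 to 725 mm from the base axis. Payload 9.7 kg.
Tool frame: the origin (TCP) lies on the centre line of the jaws, within the pads' length; the fingertips stand 8 mm ahead of it and the grasp point (between the pads) lies 11 mm behind it; z points along the fingers, y is the line along which they close (so a half turn about z gives the same grasp; the last joint's range is limited). The gripper opens to 85 mm and grips with 20 to 120 N. Pads are 22 mm wide; open, the fingers measure 114 mm over their backs; the gripper's body (76 mm by 85 mm) begins 54 mm behind the grasp point. The pads swing forward as they close: fully open they stand 13 mm farther back than shut.
Start: joints at [-73.625, 4.979, 10.078, 95.1, 0, 90], TCP at [155.056, -527.688, 239.284] pointing down, gripper open.
Joint ranges: [-179.16, 179.16], [-48.56, 103.87], [-65.8, 70.77], [-126.05, 130.52], [-82.76, 87.17], [-180, 180]. Speed limits (degrees/s): [127.2, 127.2, 147.25, 180, 180, 180].

### API

Orientations are given as a 3x3 rotation matrix whose columns are the frame's x, y, z axes.
In Python, from workcell import manip, viewer, nets gives the robot as it stands. Calls block until the motion is done:
- manip.move_to(position, orientation): joint-space move of the TCP to a pose.
- manip.move_straight(position, orientation=None, max_speed=150, stop_force=None): straight line of the TCP; orientation=None keeps the orientation; max_speed is the mean speed in mm/s. With stop_force (N) it stops when the force on the tool has changed by that much, and returns True; else False.
- manip.move_j(angles): joint-space move.
- manip.move_gripper(opening): finger opening in mm; the grip force is fixed at half the most; returns when the fingers have stopped.
- manip.pause(seconds).
- manip.solve_ik(position, orientation): joint angles nearest the present ones, or None.
- viewer.grab_frame(name): name is "scene" or "top" or "wrist"; returns a dict with "frame" (384x512x3 uint8, red, green, blue), "intrinsics" (3x3 intrinsics, pixels), "eye" and "orientation" of the camera in the world. Camera axes: x right, y up, looking along -z (the intrinsics and any distortion apply to the point x, -y, -z); pixel columns grow to the right and rows downward; lengths in mm; the calibration is good to about 2 mm. A picture is of the moment at which its call begins. There is no depth.
A pose or a line that the arm cannot do raises manip.Unreachable and nothing moves.
- manip.job_done(): hands the job in; it is judged then, once.
Trained networks look in a picture, given as the dict that the camera call returned (one of the last four; its "shot" number tells which), for a name from the list of things; names that differ only in an ending like _2 or _b are one class to them, and where a whole thing is asked for, a point or a joint stands for the part that bears it (a point fixed in the world has none). Each returns a list of dicts, best first, with "score" (0 to 1); they miss things now and then, are a little off and sometimes report something else, mostly with a low value. They report only what shows in the picture. A call takes as long as a camera call. They do not tell look-alikes from the thing itself.
- nets.boxes_of(name, picture): "centre" ([column, row] as shares, 0 to 1, of the picture: columns of its width, rows of its height, amid what is visible of it).
Readings, each from a call of its own:
- manip.current_time(): time.
- manip.current_qpos(): joint angles.
- manip.current_joint_vel(): joint speeds.
- manip.current_effort(): joint torques, N m.
- manip.current_tcp_pos(): TCP position.
- manip.current_tool_rot(): TCP orientation.
- manip.current_force(): force on the tool from outside, world axes, zero at the start.
- manip.current_ft_torque(): the same for the moment, N m.
- manip.current_gripper_width(): finger opening in mm.
- manip.current_grip_force(): force on a finger pad.
Only numpy, scipy, OpenCV 4.12 (cv2) and the standard library are available. Lean on these libraries where they do the work, as an engineer would, in place of code of your own. Each camera call takes 0.05 s, during which the arm holds its last target. There are 200 camera calls.

### The job

One of the three sealed grinding jars still has its ball inside: working from the robot's left to its right, lift each jar in turn, shake it briskly back and forth lengthwise in the air to feel whether something rolls and knocks in it, and lay the silent ones back flat where they were. When all three have been shaken, take the jar that rattles (if it is the last, simply keep hold of it) and hold it out level and still over the middle of the white paper sheet at the far side of the bench, some 10 to 25 cm above it, for a colleague to take. Finish while holding it there; do not let go of a jar in mid-air, and leave the other things on the bench where they are.

Things in the scene. Friction and masses are not known exactly. Their poses are not given: they have to be found in the camera images.
- jar_left: sealed opaque metal grinding jar, the robot's leftmost (largest y) of three alike: octagonal bar 46 mm across flats, 112 mm long, lying on a flat, gripped across its long sides. Empty jars weigh 290 to 590 g, so weight does not tell. Hollow 100 mm long, 38 mm wide; in one jar a loose 30 mm, 210 g ball rolls from end to end and knocks. Origin: centre of the underside; x along the jar, z up
- jar_middle: sealed opaque metal grinding jar, the middle one of three alike: octagonal bar 46 mm across flats, 112 mm long, lying on a flat, gripped across its long sides. Empty jars weigh 290 to 590 g, so weight does not tell. Hollow 100 mm long, 38 mm wide; in one jar a loose 30 mm, 210 g ball rolls from end to end and knocks. Origin: centre of the underside; x along the jar, z up
- jar_right: sealed opaque metal grinding jar, the robot's rightmost (smallest y) of three alike: octagonal bar 46 mm across flats, 112 mm long, lying on a flat, gripped across its long sides. Empty jars weigh 290 to 590 g, so weight does not tell. Hollow 100 mm long, 38 mm wide; in one jar a loose 30 mm, 210 g ball rolls from end to end and knocks. Origin: centre of the underside; x along the jar, z up
- jar_left_mid (a point): centre of jar_left, 23 mm above its underside, halfway along: the place to grip it; its side flats there are upright from 13 to 33 mm above the underside
- jar_middle_mid (a point): the same point on jar_middle
- jar_right_mid (a point): the same point on jar_right
- sheet_center (a point): middle of the white paper sheet, 150 mm (along its x axis) by 210 mm and 2 mm thick, flat on the bench beyond the jars; the point lies on its upper face
- tube_rack: bystander: wire test-tube rack 100 x 236 mm with glass tubes up to 164 mm high, at the robot's left; origin at the centre of its foot
- beaker: bystander: glass beaker 74 mm wide, 90 mm high, with cuvettes in it, right of the sheet; origin under its centre
- wash_bottle: bystander: white wash bottle 70 mm wide with a bent spout, 203 mm high, right of the right jar; origin under its centre
- vial: bystander: small amber vial 27 mm wide, 50 mm high, standing between the left and the middle jar; origin under its centre
- micro_spatula: bystander: thin steel spatula 195 mm long, 6 mm high, lying between the middle and the right jar roughly along x; origin at its middle
- wipes_box: bystander: cardboard box of wipes 200 x 110 mm, 75 mm high with a wipe standing out to about 105 mm, left of the left jar; origin under its centre
Things that resemble listed ones, but are neither listed nor needed, are in the scene too. Leave any blue or green look-alike of the jar_middle alone.

How it is judged:
By the outcome, as a careful person would: the job done as asked, in the order asked, and still so for the second after the job is handed in, while the arm keeps its last pose, push and grip.
It also fails if it takes over 72 s, if anything falls off the work surface, if the arm or the gripper's body presses on something with over 40 N, if the wrist force passes 120 N, or if a joint passes its speed limit or range.

## Working session

There is one attempt and no reset: what is moved stays moved. The work goes in short steps, each a Python script; the robot and the scene stay as the last script left them, time stands still between calls to the robot, and variables do not carry over. Pictures are saved under pics/ and viewed, at most 10 in all, crops included, and the job is handed in when it is done.

```bash
mkdir -p pics; cat > h.py <<'E'
import numpy as np, cv2
from workcell import manip, viewer, nets
def ray(p,uv):
    K=np.array(p["intrinsics"]);d=np.linalg.inv(K)@[uv[0],uv[1],1]
    d=np.array([d[0],-d[1],-d[2]]);return np.array(p["eye"],float),np.array(p["orientation"])@d
def at(p,uv,z):
    e,d=ray(p,uv);return e+d*(z-e[2])/d[2]
def save(p,n): cv2.imwrite(f"pics/{n}.png",cv2.cvtColor(p["frame"],cv2.COLOR_RGB2BGR))
E
python3 - <<'E'
from h import *
for c in ("top","scene"):
    p=viewer.grab_frame(c);save(p,c+"0");print(c,p["eye"],[k for k in p],np.round(p["intrinsics"],1).tolist())
    for n,z in (("jar_middle",23),("sheet_center",2),("vial",25),("wash_bottle",100),("beaker",45),("micro_spatula",3),("wipes_box",40),("tube_rack",80)):
        try:
            for b in nets.boxes_of(n,p)[:6]:
                uv=np.array(b["centre"])*[512,384];print(n,round(b["score"],2),uv.round(),at(p,uv,z).round())
        except Exception as e: print(n,e)
print(manip.current_time())
E
```

```text
top [ 466.40023431    1.33663002 1048.59425537] ['frame', 'intrinsics', 'eye', 'orientation', 'shot'] [[352.7, 0.0, 255.2], [0.0, 352.7, 198.8], [0.0, 0.0, 1.0]]
jar_middle 0.97 [255. 227.] [485.   5.  23.]
jar_middle 0.91 [191. 297.] [284. 184.  23.]
jar_middle 0.83 [360. 120.] [ 813. -301.   23.]
jar_middle 0.81 [200. 157.] [690. 174.  23.]
jar_middle 0.59 [263. 105.] [852.  -8.  23.]
sheet_center 0.66 [279. 169.] [662. -61.   2.]
sheet_center 0.55 [295. 209.] [ 544. -112.    2.]
wash_bottle 0.6 [425. 263.] [ 401. -449.  100.]
beaker 0.66 [377. 169.] [ 662. -342.   45.]
micro_spatula 0.44 [295. 230.] [ 481. -111.    3.]
micro_spatula 0.39 [275. 169.] [661. -51.   3.]
wipes_box 0.63 [ 92. 272.] [348. 461.  40.]
tube_rack 0.59 [118. 159.] [666. 391.  80.]
scene [1368.11394912  483.67966583  716.71400272] ['frame', 'intrinsics', 'eye', 'orientation', 'shot'] [[395.6, 0.0, 256.7], [0.0, 395.6, 192.4], [0.0, 0.0, 1.0]]
jar_middle 0.91 [122. 209.] [ 802. -304.   23.]
jar_middle 0.89 [350. 179.] [306. 192.  23.]
jar_middle 0.72 [191. 261.] [858.  -7.  23.]
jar_middle 0.67 [269. 189.] [489.  -2.  23.]
jar_middle 0.57 [285. 251.] [707. 172.  23.]
sheet_center 0.83 [224. 220.] [665. -47.   2.]
vial 0.41 [173. 124.] [ 303. -550.   25.]
wash_bottle 0.68 [267. 191.] [599.  54. 100.]
wash_bottle 0.57 [176. 125.] [ 423. -423.  100.]
beaker 0.55 [148. 173.] [ 644. -354.   45.]
wipes_box 0.94 [434. 214.] [373. 460.  40.]
tube_rack 0.75 [379. 262.] [679. 392.  80.]
tube_rack 0.61 [334. 212.] [562. 235.  80.]
0.9
```

View pics/top0.png

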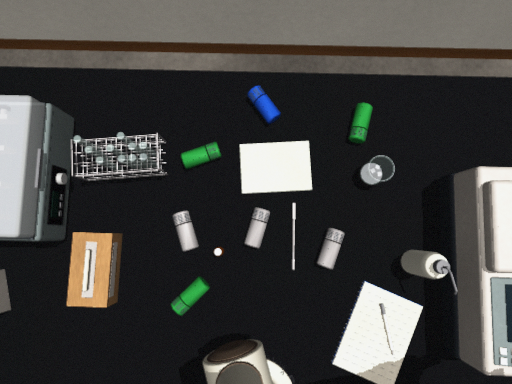

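View pics/scene0.png

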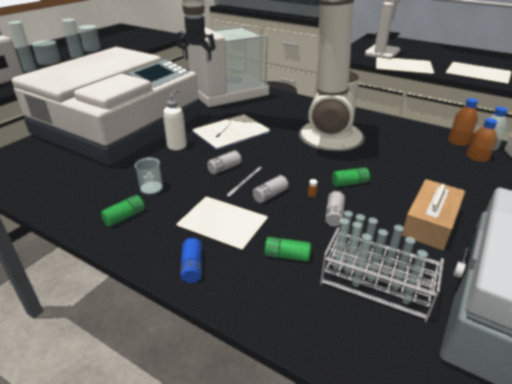

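The top view shows the jars, which are grey, at about (186,230), (257,228) and (331,248). The vial is at (218,252), the spatula at (294,236) and the sheet at (276,167). The green and blue bars are look-alikes. Next I'll segment the jars to get accurate poses.

```bash
cat > seg.py <<'E'
from h import *
p=viewer.grab_frame("top");f=p["frame"].astype(int)
m=((f.min(2)>50)).astype(np.uint8)
n,l,s,c=cv2.connectedComponentsWithStats(m)
for name,uv in dict(left=(186,232),mid=(257,230),right=(331,250),sheet=(276,167),spat=(294,236),vial=(218,252)).items():
    ys,xs=np.nonzero(l>0);d=(xs-uv[0])**2+(ys-uv[1])**2;i=d.argmin();k=l[ys[i],xs[i]]
    pts=np.argwhere(l==k)[:,::-1]
    z=dict(sheet=2,spat=3,vial=50).get(name,26)
    w=np.array([at(p,q,z)[:2] for q in pts],np.float32)
    r=cv2.minAreaRect(w);b=cv2.boxPoints(r)
    e=b[1]-b[0] if np.linalg.norm(b[1]-b[0])>np.linalg.norm(b[2]-b[1]) else b[2]-b[1]
    print(name,len(pts),"c",np.round(r[0],1),"size",np.round(r[1],1),"yaw",round(float(np.degrees(np.arctan2(e[1],e[0]))),1),"mean",w.mean(0).round(1))
t=manip.current_time();manip.current_force();print(t,manip.current_time(),manip.current_force(),manip.current_tool_rot())
E
python3 seg.py
```

```text
left 685 c [471.7 207.4] size [115.6  50.4] yaw 18.6 mean [471.  207.4]
mid 656 c [4.854e+02 2.000e-01] size [ 48.6 115.2] yaw -15.1 mean [484.9   0. ]
right 696 c [ 431.3 -213. ] size [ 49.8 115.2] yaw -18.2 mean [ 430.8 -212.9]
sheet 3616 c [669.  -50.5] size [154.7 214.5] yaw -85.6 mean [668.6 -50.5]
spat 223 c [ 463.5 -108.4] size [199.4   8.9] yaw 0.7 mean [ 468.9 -107.4]
vial 58 c [414.3 110.3] size [19.4 22.5] yaw -88.6 mean [414.3 109.9]
0.95 0.95 [-0.05891503 -0.08687422  0.54902618] [[ 9.59425394e-01  2.81962611e-01 -1.00125739e-05]
 [ 2.81962611e-01 -9.59425394e-01 -1.81590125e-05]
 [-1.47264803e-05  1.45990463e-05 -1.00000000e+00]]
```

```bash
cat >> h.py <<'E'
def rot(yaw):
    c,s=np.cos(np.radians(yaw)),np.sin(np.radians(yaw));return np.array([[c,s,0],[s,-c,0],[0,0,-1.]])
def best(pos,yaw):
    q0=np.array(manip.current_qpos());o=[]
    for y in (yaw,yaw+180):
        q=manip.solve_ik(pos,rot(y))
        if q is not None:o.append((np.abs(np.array(q)-q0).max(),y))
    return min(o)[1]
def wristseg(p,guess,z=24):
    """pose of the bright bar nearest guess, in the wrist picture"""
    f=p["frame"].astype(int);m=(f.min(2)>50).astype(np.uint8)
    n,l,s,c=cv2.connectedComponentsWithStats(m);o=[]
    for k in range(1,n):
        if s[k,4]<300: continue
        pts=np.argwhere(l==k)[::3,::-1];w=np.array([at(p,q,z)[:2] for q in pts],np.float32)
        r=cv2.minAreaRect(w);o.append((np.hypot(*(np.array(r[0])-guess)),r,s[k].tolist()))
    return sorted(o,key=lambda t:t[0])[:3]
E
python3 - <<'E'
from h import *
y=best([471,207,190],18);print(y)
manip.move_to([471,207,190],rot(y));print(manip.current_time(),manip.current_qpos())
p=viewer.grab_frame("wrist");save(p,"w1")
for o in wristseg(p,[471,207]):print(o)
print(p["eye"])
E
```

```text
198
3.775 [ 2.36600266e+01 -6.30007066e-01 -1.16554145e+00  8.94638756e+01
 -4.58975842e-03  5.73817914e+00]
(np.float64(3.862661310898971), ((474.7403869628906, 207.9641876220703), (121.09803009033203, 49.62256622314453), 19.060441970825195), [223, 124, 50, 114, 5332])
(np.float64(118.23162063013393), ((414.9825134277344, 102.88104248046875), (25.16676139831543, 24.168720245361328), 61.85936737060547), [150, 79, 28, 28, 617])
(np.float64(161.159839447111), ((515.6336669921875, 361.8558349609375), (74.8150634765625, 19.30086898803711), 51.07730484008789), [345, 236, 45, 52, 684])
[408.16765193 185.86617024 323.55225135]
```

View pics/w1.png

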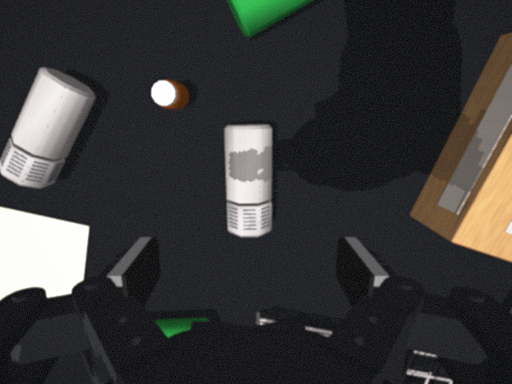

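The jar is centred between the open jaws, at pixel (248,180), and its yaw is about 19°, which agrees with the top view. Next: grip, lift and shake.

```bash
cat >> h.py <<'E'
def pick(c,yaw,zt=170):
    R=rot(yaw)
    manip.move_straight([c[0],c[1],11],R,max_speed=180)
    manip.move_gripper(30)
    print("w",manip.current_gripper_width(),"grip",manip.current_grip_force(),"t",manip.current_time())
    manip.move_straight([c[0],c[1],zt],R,max_speed=150)
def shake(c,yaw,zt=170,A=40,v=300):
    R=rot(yaw);u=R[:,0];P=lambda s:np.array([c[0],c[1],zt])+s*A*u
    vm=0
    for s in (1,-1,1,-1): manip.move_straight(P(s),R,max_speed=v)
    for s in (1,-1,1,-1):
        manip.move_straight(P(s),R,max_speed=v)
        F=[];M=[];T=manip.current_time()
        for i in range(25):
            F.append(R.T@np.array(manip.current_force()));M.append(R.T@np.array(manip.current_ft_torque()));manip.pause(.01)
        F=np.array(F);M=np.array(M)
        print(s,"Fx",F[:,0].round(1).tolist(),"Fz",F[-5:,2].mean().round(2),"My",M[::4,1].round(3).tolist(),"dt",round(manip.current_time()-T,2))
    manip.move_straight(P(0),R,max_speed=200)
    print("w",manip.current_gripper_width(),"t",manip.current_time(),"tcp",manip.current_tcp_pos())
def lay(c,yaw,z=11.5):
    R=rot(yaw)
    manip.move_straight([c[0],c[1],30],R,max_speed=150)
    print("touch",manip.move_straight([c[0],c[1],z-1.5],R,max_speed=40,stop_force=5),manip.current_tcp_pos())
    manip.move_gripper(75)
    manip.move_straight([c[0],c[1],150],R,max_speed=200)
    print("t",manip.current_time())
E
python3 - <<'E'
from h import *
pick([472,207.5],198.7);shake([472,207.5],198.7)
p=viewer.grab_frame("wrist");save(p,"w2")
E
```

```text
w 44.78215660520309 grip 63.335996641544625 t 5.4167
1 Fx [-0.7, -1.0, 6.2, -1.7, -0.7, 1.1, -0.4, -1.0, -0.4, 0.2, -0.5, 0.1, 0.3, -0.6, -0.2, 0.5, -1.0, -0.5, -0.6, -0.0, 0.6, -0.5, 0.1, -0.3, -0.4] Fz 6.06 My [-0.035, -0.129, -0.144, -0.019, -0.109, -0.11, -0.015] dt 0.21
-1 Fx [0.2, -3.9, -0.5, -0.6, 1.6, -0.2, 0.8, -0.4, 0.1, -0.1, 0.3, 0.3, 0.0, 0.4, -0.0, 1.0, 0.6, -0.6, 0.9, 0.1, 0.4, -0.1, 0.6, -0.0, 0.8] Fz 5.79 My [0.129, 0.191, 0.179, 0.021, 0.136, 0.101, 0.007] dt 0.21
1 Fx [-0.1, 0.2, 5.8, -2.4, -1.7, 0.7, -0.2, 0.0, -1.1, 0.8, 0.2, -0.3, -0.4, -0.7, 0.6, 0.5, -0.8, 0.3, 0.4, 0.0, -0.1, -0.9, 0.5, 0.2, 0.7] Fz 6.22 My [-0.156, -0.162, -0.086, -0.004, -0.142, -0.032, 0.001] dt 0.21
-1 Fx [0.2, -4.4, -0.8, -0.5, 1.9, -1.0, 1.1, 0.3, -0.4, 0.1, 0.5, 1.0, -0.9, 1.1, 0.0, 0.5, -0.7, 0.7, 0.5, 0.5, -0.4, 0.3, 1.1, -0.1, -0.0] Fz 5.75 My [0.143, 0.297, 0.133, 0.036, 0.131, 0.051, 0.059] dt 0.21
w 44.89796230604708 t 11.0083 tcp [471.31572219 207.30798146 170.80791265]
```

View pics/w2.png

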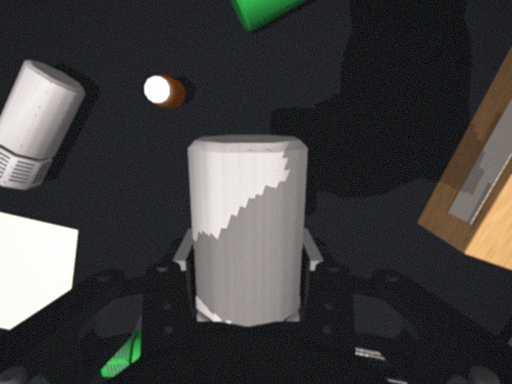

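The jar is held level and square. There are knock-like spikes at the stroke ends, but I need the other jars for comparison. I'll lay this one back and do the middle one.

```bash
sed -i 's/^    manip.move_gripper(75)/    assert manip.current_tcp_pos()[2]<14\n    manip.move_gripper(75)/' h.py
python3 - <<'E'
from h import *
lay([472,207.5],198.7)
c=[485,0.3];y=best([*c,150],-15.1);print(y)
manip.move_to([*c,170],rot(y))
p=viewer.grab_frame("wrist")
for o in wristseg(p,c)[:1]:print(o)
print(manip.current_tcp_pos(),manip.current_time())
E
```

```text
touch True [471.91956728 207.45423254  11.82404301]
t 13.8583
164.9
(np.float64(4.819769759206767), ((489.5894775390625, -1.1720314025878906), (49.17380142211914, 122.47262573242188), 74.45085144042969), [222, 125, 52, 123, 6021])
[484.90528188   1.34636877 169.39282109] 14.75
```

```bash
python3 - <<'E'
from h import *
c=[485.5,0]
pick(c,164.7);shake(c,164.7);lay(c,164.7)
c=[431,-213];y=best([*c,150],-18.2);print(y)
manip.move_to([*c,170],rot(y))
p=viewer.grab_frame("wrist");save(p,"w3")
for o in wristseg(p,c)[:1]:print(o)
print(manip.current_tcp_pos(),manip.current_time())
E
```

```text
w 44.923688859601114 grip 62.57996463566087 t 16.1583
1 Fx [0.1, -0.5, -1.1, 0.8, -0.1, -0.1, -0.6, -0.5, -0.6, 0.2, -0.5, 0.1, -0.4, 0.4, -0.2, -0.5, 0.2, -0.0, -0.4, 0.5, 1.2, 0.3, -0.1, 0.3, -0.8] Fz 3.37 My [-0.076, -0.023, 0.006, 0.015, 0.0, 0.036, -0.021] dt 0.21
-1 Fx [0.7, 0.7, 0.2, 0.4, 0.3, 0.5, 0.4, -0.5, 0.6, -0.2, 0.8, 0.7, -0.1, 1.1, 0.4, 0.6, 0.2, -0.1, 0.6, -0.2, 0.5, -0.2, -0.7, 0.1, 0.4] Fz 3.26 My [-0.011, 0.057, 0.044, 0.042, -0.014, 0.014, -0.001] dt 0.21
1 Fx [-1.2, -1.0, -0.3, 0.1, -0.5, -0.8, -0.3, -0.7, 0.4, -0.5, 0.0, -0.7, 0.1, 0.3, -0.6, -0.4, -1.5, 0.2, -0.4, -0.4, -0.2, 0.4, -0.4, -0.7, -1.2] Fz 2.95 My [-0.019, -0.037, 0.013, 0.005, 0.057, -0.014, -0.02] dt 0.21
-1 Fx [0.7, 0.5, 0.5, 0.1, -0.2, -0.2, 0.3, 0.3, 0.4, -0.6, 0.2, -0.3, 0.6, 0.5, -0.7, -0.2, 0.8, 0.1, 0.3, -0.7, 0.2, -0.2, -0.2, 0.3, -0.3] Fz 3.27 My [-0.008, -0.025, 0.015, 0.032, -0.069, -0.016, 0.012] dt 0.21
w 44.8616297696936 t 21.75 tcp [4.84873345e+02 3.17028496e-01 1.70734638e+02]
touch True [4.85399631e+02 2.28496324e-02 1.21475726e+01]
t 24.5417
161.8
(np.float64(4.4402027539852), ((435.2297058105469, -214.35092163085938), (48.96211242675781, 121.27796936035156), 71.91295623779297), [223, 125, 52, 122, 5934])
[ 431.25294073 -211.95886451  169.42196798] 25.475
```

View pics/w3.png

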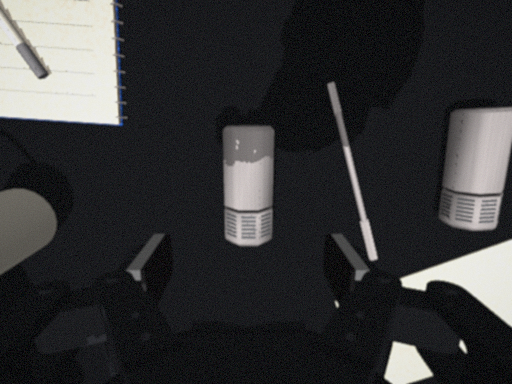

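The view shows the right jar centred at (248,185), with the spatula well clear. The middle jar is silent and the left one knocked. Now I'll shake the right jar and lay it back.

```bash
python3 - <<'E'
from h import *
c=[431.5,-213.2]
pick(c,161.9);shake(c,161.9)
E
```

```text
w 45.28407395378912 grip 62.57029976826743 t 26.8833
1 Fx [-0.5, 0.6, -0.3, 0.1, -1.1, -0.1, 0.6, -0.6, 0.2, -0.4, 0.1, 0.3, -0.6, -0.1, -0.9, 0.5, -0.1, -0.8, -0.5, -1.1, 0.2, -0.5, -0.0, 0.1, -0.1] Fz 4.49 My [-0.056, -0.059, -0.041, -0.03, -0.07, -0.039, -0.082] dt 0.21
-1 Fx [1.5, 0.3, 1.4, 0.9, 0.6, 0.1, 0.4, 0.7, 0.6, 0.6, -0.5, -0.2, 0.7, 0.4, 0.6, 1.3, 0.4, -0.4, 0.5, -0.3, 0.8, -0.5, 0.1, 0.4, 0.1] Fz 4.53 My [-0.001, -0.002, 0.021, -0.011, -0.005, 0.035, -0.043] dt 0.21
1 Fx [-1.2, -0.4, 0.1, -1.1, -0.3, -0.1, -0.3, 0.1, 0.1, -0.5, -0.9, 0.0, 0.1, 0.1, 0.9, -0.0, 0.1, -0.7, 0.0, -0.7, -0.1, -0.3, 0.2, 0.2, -0.1] Fz 4.77 My [-0.044, -0.09, -0.013, 0.02, 0.021, -0.035, -0.049] dt 0.21
-1 Fx [-0.2, 0.4, -0.5, 0.1, 0.2, 0.8, 0.7, 1.1, -0.2, -0.0, -0.2, -0.0, -0.5, 0.5, -0.8, 0.6, 0.1, 0.3, -0.2, -0.6, 0.1, -0.2, 0.4, 0.2, -0.1] Fz 4.92 My [0.007, 0.065, 0.021, 0.025, 0.0, -0.041, 0.007] dt 0.21
w 45.1452746439022 t 32.475 tcp [ 430.85907392 -213.06139513  170.72697192]
```

The right jar is silent too, so the left jar has the ball. I'll lay this one back, go to the left jar and re-check its pose.

```bash
python3 - <<'E'
from h import *
lay([431.5,-213.2],161.9)
c=[472,207.5];y=198.7
manip.move_to([*c,170],rot(y))
p=viewer.grab_frame("wrist")
o=wristseg(p,c)[0];print(o,manip.current_time())
g=np.array(o[1][0])-3.2*np.array([.947,.321])
if np.hypot(*(g-c))<6:
    pick(c,y)
    for yy in (198.7,180,161,150,18.7,0,-20): 
        q=manip.solve_ik([669,-50,185],rot(yy));print(yy,None if q is None else np.round(q))
save(viewer.grab_frame("wrist"),"w4")
E
```

```text
touch True [ 431.452077   -213.1769982    12.22609379]
t 35.2583
(np.float64(2.980367401475993), ((474.9602355957031, 207.8458251953125), (122.34603881835938, 49.741004943847656), 19.090055465698242), [222, 123, 54, 123, 6115]) 36.8667
w 44.995490986751825 grip 63.02776042954065 t 38.275
198.7 [ -4.  21.  24.  92.   0. -23.]
180 [-4. 21. 24. 92.  0. -4.]
161 [-4. 21. 24. 92.  0. 15.]
150 [-4. 21. 24. 92.  0. 26.]
18.7 [ -4.  21.  24.  92.   0. 157.]
0 [ -4.  21.  24.  92.   0. 176.]
-20 [  -4.   21.   24.   92.    0. -164.]
```

View pics/w4.png

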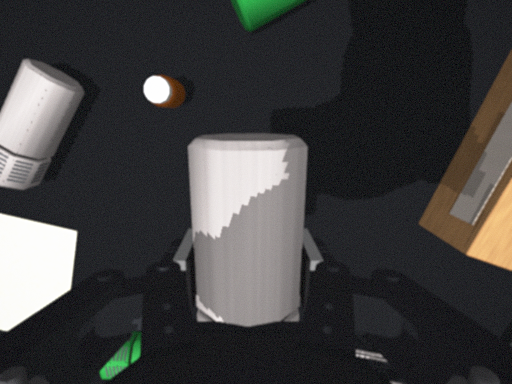

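The left jar is gripped firmly and level, and it fills columns 190–305. I'll carry it to the sheet.

```bash
python3 - <<'E'
from h import *
R=rot(180)
manip.move_straight([600,40,185],rot(185),max_speed=130)
manip.move_straight([669,-50,185],R,max_speed=110)
manip.pause(1)
print(manip.current_tcp_pos(),manip.current_gripper_width(),manip.current_grip_force(),np.round(manip.current_joint_vel(),2),manip.current_time())
save(viewer.grab_frame("scene"),"s2")
E
python3 seg.py | egrep "mid|right|spat|vial"
```

```text
[669.00273596 -50.02977414 184.96774487] 45.21068425032388 62.11916404310614 [-0.16 -0.08 -0.01  0.01  0.03  0.08] 43.4917
mid 56710 c [619.4  10.2] size [1129.8 1577.3] yaw -88.7 mean [785.  -77.9]
right 56710 c [619.4  10.2] size [1129.8 1577.3] yaw -88.7 mean [785.  -77.9]
spat 56710 c [622.8  10.4] size [1155.2 1612.7] yaw -88.7 mean [792.2 -79.7]
vial 55 c [414.4 108.9] size [19.5 19.7] yaw -88.1 mean [414.2 109.4]
```

View pics/s2.png

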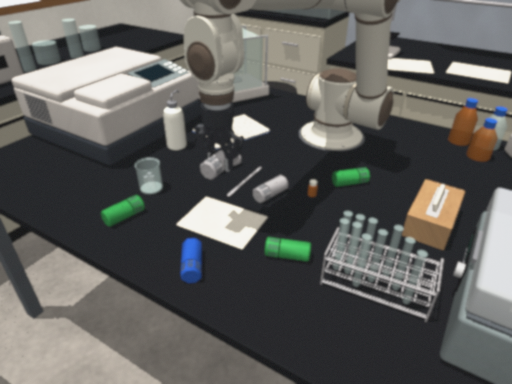

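The jar is held level at about (215,163), with its shadow on the sheet. The middle jar, vial, spatula and the other things are where they were. The right jar is hidden behind the held jar in this view.

```bash
python3 -c "
from h import *
print(manip.job_done(),manip.current_time())"
```

```text
the job is handed in; nothing more can be done
the job is handed in; nothing more can be done
```

The left jar is the one that rattles: I handed the job in with it held level and still about 17 cm over the middle of the sheet, at about 44 s of the 72 s; the silent middle and right jars were laid back where they were, though the right one was hidden in the last picture.

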